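Stir the pebbles in the tilted mill and close its cover

TASK

Take the plain stirring stick out of its jar, stir the grinding pebbles round in the mill's open tilted pot so that most of them are shifted from where they lay, and stand the stick back in its jar. Then close the mill: seat the loose cover plate, handle up, fully home over the two pins so that it lies flush on the sloping face, with all pebbles inside. Leave the brush jar, bottle and bowls where they stand.

Things in the scene. Friction and masses are not known exactly. Their poses are not given: they have to be found in the camera images.
- mill: the whole mill, fixed, yaw varies: grey base 190 x 250 x 30 mm, carrying the tilted head; two cheeks 12 mm thick stand at the head's sides (y = +-107 to 119 mm), up to 110 mm high. Origin: on the table under the centre of the sloping face; axes level, x towards the robot, z up
- mill_head: the mill's head, fixed: grey box 160 (x) x 200 (y) mm, 68 mm thick, whose face slopes 30 degrees and looks up and away from the robot. Origin: centre of the face, 135 mm above the table. z: outward normal of the face; x: up the slope, towards the robot; y: level. The face has an open round steel pot let in flush (inner radius 50 mm, 60 mm deep along -z) and two pins
- pin_a (a point): foot of one steel pin, on the face at head x = 0, y = -78 mm. The pin stands along the head's z: 10 mm diameter, 17 mm long, last 6 mm tapered to 4 mm
- pin_b (a point): foot of the other, equal pin, at head x = 0, y = +78 mm
- pot_floor (a point): centre of the pot's inner floor, 60 mm below the face along the head's -z
- cover: loose aluminium plate 130 (x) x 190 (y) x 6 (z) mm, 0.2 to 0.4 kg, at first flat on the table, handle up. Origin: centre of its underside; z to the handle side. 16 mm through holes at x = 0, y = +-78 mm. Handle: wooden bar along y, 100 mm long, 14 mm wide, 28 to 46 mm above the underside, on 12 mm posts at y = +-40 mm. Fits either way round
- stick: plain round wooden stick, 16 mm diameter, 200 mm long, no bristles, 35 g. Origin: centre of its lower end; z along it to the upper end. Starts leaning in the jar about 32 degrees from vertical, lower end in a bottom corner, resting on the far side of the rim, top away from the robot or up to 60 degrees to either side of that
- stick_mid (a point): middle of the stick, 100 mm from either end
- jar: loose white stoneware jar standing on the table, plain and straight, with only the stick in it: outer radius 43 mm, inner radius 38 mm, 105 mm high, inner floor 6 mm above its underside, 0.9 kg. Origin: centre of its underside, z up
- pebble0: loose smooth white ceramic ball, 26 mm diameter, 22 g; origin at its centre. Four alike lie at the start in a row along the low side of the pot
- pebble1: loose smooth white ceramic ball, 26 mm diameter, 22 g; origin at its centre. Four alike lie at the start in a row along the low side of the pot
- pebble2: loose smooth white ceramic ball, 26 mm diameter, 22 g; origin at its centre. Four alike lie at the start in a row along the low side of the pot
- pebble3: loose smooth white ceramic ball, 26 mm diameter, 22 g; origin at its centre. Four alike lie at the start in a row along the low side of the pot
- brush_jar: bystander, loose: brown terracotta jar, radius 45 mm, 100 mm high, with three thin brushes fixed in it that reach 230 mm above the table and 60 mm out from its axis. Origin: centre of its underside
- glaze_bottle: bystander, loose: yellow bottle, radius 35 mm, 160 mm high. Origin: centre of its underside
- bowls: bystander, loose: stack of white bowls, radius 72 mm, 72 mm high. Origin: centre of its underside
Things that resemble listed ones, but are neither listed nor needed, are in the scene too. Several things have the shape of the stick; the one meant has the colours described above.

How it is judged:
By the outcome, as a careful person would: the job done as asked, in the order asked, and still so for the second after the job is handed in, with the robot touching nothing.
It also fails if it takes over 72 s, if anything falls off the work surface, if the arm or the gripper's body presses on something with over 40 N, if the wrist force passes 120 N, or if a joint passes its speed limit or range.

ROBOT

A 6-joint arm with a two-finger parallel gripper is mounted at the origin on the work surface. World frame = base frame: x ahead of the robot, y to its left, z up, the work surface at z = 0. Lengths are in mm, angles in rad, forces in N, time in s.
With the tool pointing down it reaches from about 350 to 775 mm from the base axis. Payload 7.3 kg.
Tool frame: the origin (TCP) lies at the centre of the arm's flange, where the gripper is bolted on; the fingertips stand 178 mm ahead of it and the grasp point (between the pads) lies 159 mm ahead of it; z points along the fingers, y is the line along which they close (so a half turn about z gives the same grasp; the last joint's range is limited). The gripper opens to 92 mm and grips with 3 to 60 N. Pads are 19 mm wide; open, the fingers measure 130 mm over their backs; the gripper's body (75 mm by 190 mm) begins 47 mm behind the grasp point.
Start: joints at [1.037, 0.342, 1.524, -0, 1.275, -0.146], TCP at [198.509, 486.027, 404.741] pointing down, gripper open.
Joint ranges: [-2.53, 2.53], [-0.77, 2.02], [0.04, 2.7], [-1, 4.14], [0.28, 2.66], [-3.11, 3.11]. Speed limits (rad/s): [2.57, 2.57, 3.14, 3.14, 3.14, 3.14].

INTERFACE

Orientations are given as [roll, pitch, yaw] about the fixed x, y, z axes, in that order (R = Rz(yaw) Ry(pitch) Rx(roll)).
In Python, from plant import * gives the robot as it stands. The module is installed in compiled form; this text tells all that it offers.
- The arm moves only by the shell command python3 -m inch 'ROWS'. ROWS is JSON, a list of rows, each a list of 5 numbers: the shift along the tool's x, y, z in m, then the turn about the tool's z in rad, then the opening, from 0 (shut) to 1 (fully open). In form: [[tx, ty, tz, spin, claw], ...]. A call has 1 to 8 rows; each row is the pose to reach, as a shift and turn from the pose commanded when the call began, along the tool's axes at that moment; what a row does not reach only later rows make up. A row lasts 1/12 s, in which the tool goes at most 41.7 mm and 7.16 degrees, less where a joint would pass 70% of its speed; a pose out of reach is approached as far as the arm can. A call with a gripper value outside its range is refused whole. The fingers move at their own pace and stop on an object; the grip force is fixed at half the most. Time passes only in rows, so rows that repeat a pose let the fingers close. It gives the time, the measured TCP pose, the force, the opening and the grip force at its end, in the units of the state.
- get_obs(): the state, without advancing time (a new reading comes with each control period).
- capture(name): name is "scene" or "side" or "wrist"; returns a dict with "color" (384x512x3 uint8, red, green, blue), "intrinsics" (3x3 intrinsics, pixels), "pose" (4x4, takes a point from camera to world coordinates). Camera axes: x right, y down, z forward; pixel columns grow to the right and rows downward; lengths in mm; the calibration is good to about 2 mm. A picture is of the moment at which its call begins. There is no depth.
- close_job(): hands the job in; it is judged then, once.
Trained networks look in a picture, given as the dict that the camera call returned (one of the last four; its "shot" number tells which), for a name from the list of things; names that differ only in an ending like _2 or _b are one class to them, and where a whole thing is asked for, a point or a joint stands for the part that bears it (a point fixed in the world has none). Each returns a list of dicts, best first, with "conf" (0 to 1); they miss things now and then, are a little off and sometimes report something else, mostly with a low value. They report only what shows in the picture. A call takes as long as a camera call. They do not tell look-alikes from the thing itself.
- look_for(picture, target): "rect" ([centre column, centre row, width, height] in pixels, round what is visible of it).
- trace(picture, target): "pixels" (384x512 bool, what is visible of it) and "rect" ([centre column, centre row, width, height] in pixels, round what is visible of it).
- tip_of(picture, target): "centre" ([column, row] in pixels: a listed point, or the origin of a listed thing).
The state is a dict: "time": time; "joint_positions": joint angles; "dq": joint speeds; "tau": joint torques, N m; "tool_pos": TCP position; "tcp_rot": TCP orientation; "contact_force": force on the tool from outside, world axes, zero at the start; "moment": the same for the moment, N m; "grip_width": finger opening in mm; "finger_force": force on a finger pad.
Only numpy, scipy, OpenCV 4.12 (cv2) and the standard library are available. Lean on these libraries where they do the work, as an engineer would, in place of code of your own. Each camera call takes 0.05 s, during which the arm holds its last target. There are 200 camera calls.

## Working session

There is one attempt and no reset: what is moved stays moved. The work goes in short steps, Python scripts to look and compute and a shell command to move; the robot and the scene stay as the last step left them, time stands still between calls to the robot, and variables do not carry over. Pictures are saved under pics/ and viewed, at most 10 in all, crops included, and the job is handed in when it is done.

```bash
mkdir -p pics; cat > h.py <<'E'
from plant import *
import numpy as np, cv2
from scipy.spatial.transform import Rotation as Ro
from scipy.optimize import least_squares
def save(p,n,crop=None,s=1):
    im=p["color"][...,::-1]
    if crop: im=im[crop[1]:crop[3],crop[0]:crop[2]]
    cv2.imwrite("pics/"+n,cv2.resize(im,None,fx=s,fy=s,interpolation=cv2.INTER_CUBIC))
def ray(p,px):
    T=np.array(p["pose"]);d=np.linalg.inv(np.array(p["intrinsics"]))@[px[0],px[1],1]
    d=T[:3,:3]@d;return T[:3,3],d/np.linalg.norm(d)
def at_z(p,px,z):
    o,d=ray(p,px);return o+d*(z-o[2])/d[2]
def proj(p,X):
    T=np.array(p["pose"]);c=(np.atleast_2d(X)-T[:3,3])@T[:3,:3];q=c@np.array(p["intrinsics"]).T
    return q[:,:2]/q[:,2:]
def tri(prs):
    A=0;b=0
    for p,px in prs:
        o,d=ray(p,px);M=np.eye(3)-np.outer(d,d);A=A+M;b=b+M@o
    X=np.linalg.solve(A,b);return X,[float(np.linalg.norm(np.cross(X-ray(*q)[0],ray(*q)[1]))) for q in prs]
def rot(): return Ro.from_euler("xyz",get_obs()["tcp_rot"]).as_matrix()
def go(X,ydir=None):
    "X = grasp point wanted (world mm), ydir = world angle (rad) of closing line"
    o=get_obs();R=rot();g=np.array(o["tool_pos"])+159*R[:,2]
    sp=0
    if ydir is not None:
        t=R.T@[np.cos(ydir),np.sin(ydir),0];sp=np.arctan2(-t[0],t[1]);sp=(sp+np.pi/2)%np.pi-np.pi/2
    print("grasp now",g.round(1),"j6 %.2f"%o["joint_positions"][5],"t %.2f"%o["time"],"| shift m",(R.T@(np.array(X)-g)/1000).round(4),"spin %.3f"%sp)
E
cat > a.py <<'E'
from h import *
a=capture("scene");b=capture("side")
save(a,"scene.png",s=1.5);save(b,"side.png",s=1.5)
print(rot().round(3), np.array(a["pose"])[:3,3],np.array(b["pose"])[:3,3])
for n in ["mill","mill_head","pin_a","pin_b","pot_floor","cover","stick","stick_mid","jar","pebble0","brush_jar","glaze_bottle","bowls"]:
    for k,p in(("A",a),("B",b)):
        print(n,k,[(np.round(r["centre"]).tolist(),round(r["conf"],2)) for r in tip_of(p,n)[:5]])
print(get_obs()["time"])
E
python3 a.py
```

```text
[[-0.926  0.378 -0.001]
 [ 0.378  0.926 -0.001]
 [ 0.    -0.001 -1.   ]] [1559.12742649 -109.2844191   795.73167334] [ 482.95049346 -780.5626656   891.33818739]
mill A [([268.0, 198.0], 0.93), ([385.0, 196.0], 0.21)]
mill B [([200.0, 217.0], 0.63)]
mill_head A [([268.0, 157.0], 0.73), ([264.0, 276.0], 0.58)]
mill_head B [([196.0, 184.0], 0.82)]
pin_a A [([239.0, 157.0], 0.85), ([295.0, 158.0], 0.67)]
pin_a B [([201.0, 161.0], 0.92), ([191.0, 203.0], 0.71)]
pin_b A [([239.0, 157.0], 0.85), ([295.0, 158.0], 0.67)]
pin_b B [([201.0, 161.0], 0.92), ([191.0, 203.0], 0.71)]
pot_floor A [([271.0, 166.0], 0.71)]
pot_floor B [([188.0, 195.0], 0.59)]
cover A [([383.0, 196.0], 0.92)]
cover B [([204.0, 137.0], 0.86)]
stick A [([112.0, 201.0], 0.95)]
stick B [([209.0, 338.0], 0.78), ([202.0, 192.0], 0.68)]
stick_mid A [([74.0, 217.0], 0.8), ([147.0, 185.0], 0.64)]
stick_mid B [([228.0, 303.0], 0.86)]
jar A [([152.0, 209.0], 0.94)]
jar B [([221.0, 332.0], 0.62), ([200.0, 188.0], 0.17)]
pebble0 A [([256.0, 168.0], 0.56), ([243.0, 159.0], 0.5)]
pebble0 B [([200.0, 195.0], 0.56), ([200.0, 188.0], 0.5)]
brush_jar A [([189.0, 268.0], 0.7)]
brush_jar B [([312.0, 271.0], 0.89), ([187.0, 194.0], 0.61)]
glaze_bottle A [([262.0, 275.0], 0.71), ([356.0, 254.0], 0.63)]
glaze_bottle B [([279.0, 160.0], 0.95)]
bowls A [([263.0, 275.0], 0.88)]
bowls B [([321.0, 214.0], 0.84)]
1.4
```

View pics/scene.png

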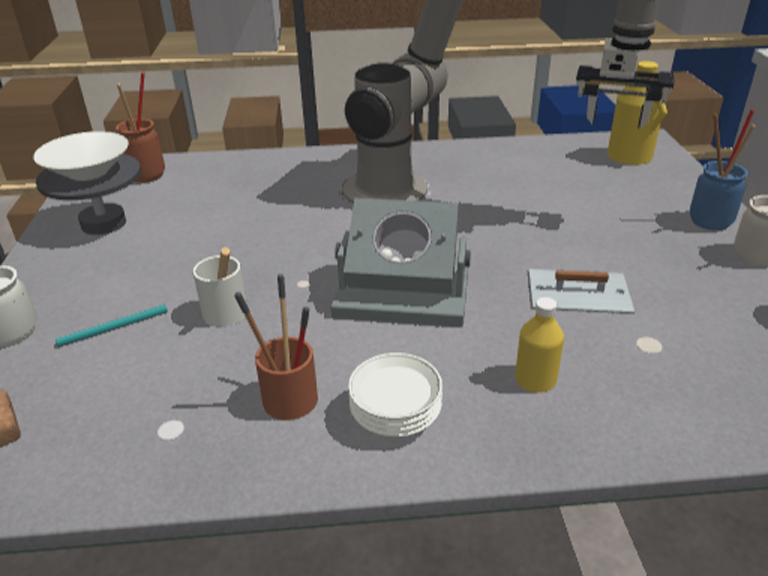

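View pics/side.png

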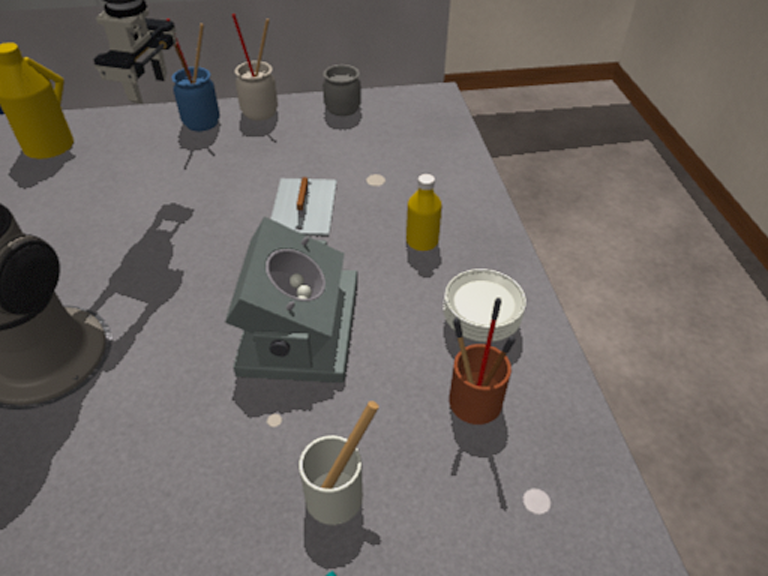

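```bash
cat > b.py <<'E'
from h import *
from scipy.optimize import minimize
a=capture("scene");b=capture("side")
def mask(p,n,near):
    r=min(trace(p,n),key=lambda r:np.hypot(r["rect"][0]-near[0],r["rect"][1]-near[1]));return r["pixels"].astype(np.uint8)
def iou(pts,p,m):
    q=np.zeros((384*4,512*4),np.uint8);h=cv2.convexHull((proj(p,pts)*4+1.5).astype(np.float32)).round().astype(int)
    cv2.fillConvexPoly(q,h,1);M=cv2.resize(m,(2048,1536),interpolation=cv2.INTER_NEAREST);return (q&M).sum()/(q|M).sum()
t=np.linspace(0,2*np.pi,48)
cyl=lambda x,y,r,h:np.array([[x+r*np.cos(k),y+r*np.sin(k),z] for k in t for z in(0,h)])
def fit(f,x0,ms,step):
    s=np.vstack([x0]+[np.array(x0)+np.eye(len(x0))[i]*step[i] for i in range(len(x0))])
    r=minimize(lambda x:-sum(iou(f(x),p,m) for p,m in ms),x0,method="Nelder-Mead",options=dict(initial_simplex=s,maxfev=250,xatol=.1,fatol=1e-4))
    return r.x.round(3),-r.fun/len(ms)
j0=at_z(a,(150,213),0)
mj=[(a,mask(a,"jar",(147,193))),(b,mask(b,"jar",(221,320)))]
print("jar",j0.round(),fit(lambda x:cyl(x[0],x[1],43,105),j0[:2],mj,(15,15)), [fit(lambda x:cyl(x[0],x[1],43,105),j0[:2],[m],(15,15)) for m in mj])
c0=at_z(a,(387,195),0)
def cov(x):
    P=[[sx*65,sy*95,z] for sx in(1,-1) for sy in(1,-1) for z in(0,6)]
    c,s=np.cos(x[2]),np.sin(x[2]);return np.array(P)@np.array([[c,s,0],[-s,c,0],[0,0,1]])+[x[0],x[1],0]
mc=[(a,mask(a,"cover",(387,193))),(b,mask(b,"cover",(204,137)))]
print("cover",c0.round(),fit(cov,[*c0[:2],0],mc,(15,15,.2)),[fit(cov,[*c0[:2],0],[m],(15,15,.2)) for m in mc])
pins={"a":[],"b":[]}
for p in(a,b):
    r=[q["centre"] for q in tip_of(p,"pin_a")[:2]]
    r.sort(key=lambda c:at_z(p,c,135)[1])
    pins["b"].append((p,r[0]));pins["a"].append((p,r[1]))
for k in pins:
    X,e=tri(pins[k]);print("pin",k,X.round(1),np.round(e,1),[at_z(p,c,135).round(1)[:2] for p,c in pins[k]])
for p,nr in((a,(149,175)),(b,(233,297))):
    m=mask(p,"stick",nr);print("stick",m.sum(),cv2.minAreaRect(np.argwhere(m)[:,::-1].astype(np.float32)))
    print([r["rect"] for r in trace(p,"stick")])
for n,pa in(("brush_jar",(189,268)),("bowls",(263,270)),("glaze_bottle",(358,254))): print(n,at_z(a,pa,0).round())
save(a,"stickA.png",(20,140,260,300),3)
E
python3 b.py
```

```text
jar [ 505. -343.    0.] (array([ 484.185, -345.846]), np.float64(0.8470263427126314)) [(array([ 479.602, -346.009]), np.float64(0.8658134318511677)), (array([ 484.855, -346.53 ]), np.float64(0.8517449488323274))]
cover [492. 351.   0.] (array([ 4.87852e+02,  3.50225e+02, -2.13000e-01]), np.float64(0.8827451916433475)) [(array([ 4.84705e+02,  3.49435e+02, -2.06000e-01]), np.float64(0.9207611971682904)), (array([ 4.91775e+02,  3.54771e+02, -1.90000e-01]), np.float64(0.8963424771404821))]
pin a [478.5  82.2 133.3] [0.9 0.9] [array([479.9,  82.5]), array([478.8,  78.9])]
pin b [444.3 -72.6 134.3] [1.5 1.5] [array([443.3, -71.6]), array([444.9, -75.2])]
stick 418 ((73.75692749023438, 216.31358337402344), (6.3739471435546875, 76.53754425048828), 72.47443389892578)
[[74.4, 215.3, 75.4, 26.2]]
stick 496 ((233.30770874023438, 296.4615478515625), (8.186293601989746, 65.98648071289062), 29.744882583618164)
[[232.8, 297.4, 39.2, 58.2], [194.2, 198.7, 87.6, 109.0]]
brush_jar [ 738. -224.    0.]
bowls [763. -44.   0.]
glaze_bottle [732. 199.   0.]
```

View pics/stickA.png

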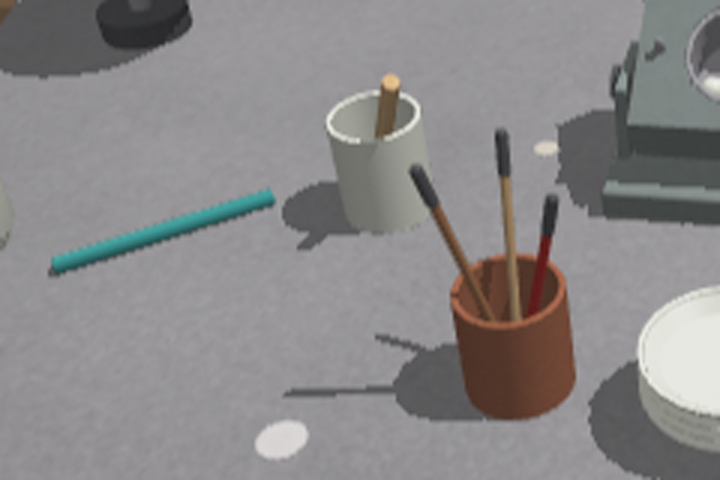

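```bash
cat > c.py <<'E'
from h import *
a=capture("scene");b=capture("side")
T,e=tri([(a,(150,167.8)),(b,(249.3,270.5))]);print("top",T.round(1),np.round(e,1))
o,d=ray(a,(150,168));d1=ray(a,(148.3,184.5))[1];d2=ray(b,(247.5,273.5))[1];d3=ray(b,(220,320))[1]
u=np.cross(np.cross(d,d1),np.cross(d2,d3));u/=np.linalg.norm(u);u*=np.sign(u[2])
print("axis",u.round(3),"lean",np.degrees(np.arccos(u[2])),"az",np.degrees(np.arctan2(u[1],u[0])),"foot",(T-200*u).round(1))
go([484,-346,260],0)
E
python3 c.py
```

```text
top [ 549.9 -312.   176.9] [1.4 1.4]
axis [0.472 0.229 0.851] lean 31.65358965780998 az 25.932775067664192 foot [ 455.6 -357.9    6.7]
grasp now [198.5 486.  245.7] j6 -0.15 t 2.10 | shift m [-0.5789 -0.6623 -0.0143] spin 1.183
```

```bash
cat >> h.py <<'E'
def plan(*wp):
    "wp: (grasp point, spin); prints successive calls' shifts (m)"
    o=get_obs();R=rot();g=np.array(o["tool_pos"])+159*R[:,2];print("grasp",g.round(1),"yang %.1f"%np.degrees(np.arctan2(R[1,1],R[0,1])),"j6 %.2f"%o["joint_positions"][5],"t %.2f"%o["time"],"F",np.round(o["contact_force"],1),"w %.1f"%o["grip_width"])
    for X,s in wp:
        v=R.T@(np.array(X)-g)/1000;print(v.round(4),s,"rows %.1f"%max(np.linalg.norm(v)/.0417,abs(s)/.125));R=R@Ro.from_euler("z",s).as_matrix();g=np.array(X)
E
python3 -c "
from h import *
plan(([307,216,245],.77),([417,-54,245],.77),([526,-323,230],.764))"
```

```text
grasp [198.5 486.  245.7] yang 67.8 j6 -0.15 t 2.10 F [ 0.2 -0.6  0.4] w 91.8
[-0.2025 -0.209   0.0007] 0.77 rows 7.0
[-0.2914 -0.0076 -0.    ] 0.77 rows 7.0
[-0.214   0.1961  0.015 ] 0.764 rows 7.0
```

```bash

python3 -m inch '[[-0.2025,-0.209,0,0.77,1],[-0.2025,-0.209,0,0.77,1],[-0.2025,-0.209,0,0.77,1],[-0.2025,-0.209,0,0.77,1],[-0.2025,-0.209,0,0.77,1],[-0.2025,-0.209,0,0.77,1],[-0.2025,-0.209,0,0.77,1],[-0.2025,-0.209,0,0.77,1]]'
python3 -m inch '[[-0.291,-0.008,0,0.77,1],[-0.291,-0.008,0,0.77,1],[-0.291,-0.008,0,0.77,1],[-0.291,-0.008,0,0.77,1],[-0.291,-0.008,0,0.77,1],[-0.291,-0.008,0,0.77,1],[-0.291,-0.008,0,0.77,1],[-0.291,-0.008,0,0.77,1]]'
python3 -m inch '[[-0.214,0.196,0.015,0.764,1],[-0.214,0.196,0.015,0.764,1],[-0.214,0.196,0.015,0.764,1],[-0.214,0.196,0.015,0.764,1],[-0.214,0.196,0.015,0.764,1],[-0.214,0.196,0.015,0.764,1],[-0.214,0.196,0.015,0.764,1],[-0.214,0.196,0.015,0.764,1]]'
cat > d.py <<'E'
from h import *
w=capture("wrist");save(w,"w1.png",s=1.2)
print([(r["centre"],r["conf"]) for r in tip_of(w,"stick_mid")])
F=np.array([455.6,-357.9,6.7]);u=np.array([.472,.229,.851])
print("pred s=80,100,150,200",proj(w,[F+s*u for s in(80,100,150,200)]).round())
plan(([526,-323,134],0))
E
python3 d.py
```

```text
time: 2.77
tool_pos: [309.1, 210.8, 405.0]
tcp_rot: [3.141, 0.003, 1.975]
contact_force: [0.4, 1.0, 0.6]
grip_width: 91.7
finger_force: 0.0
time: 3.43
tool_pos: [418.6, -59.1, 404.8]
tcp_rot: [3.138, 0.002, 1.207]
contact_force: [0.2, 0.4, 0.2]
grip_width: 91.8
finger_force: 0.0
time: 4.1
tool_pos: [526.7, -328.1, 387.3]
tcp_rot: [3.141, 0.001, 0.446]
contact_force: [-2.4, 1.0, -0.7]
grip_width: 92.1
finger_force: 0.0
[([255.5, 219.8], 0.96)]
pred s=80,100,150,200 [[252. 221.]
 [251. 216.]
 [250. 200.]
 [249. 177.]]
grasp [ 525.4 -323.2  229.2] yang -64.3 j6 0.45 t 4.20 F [-0.2 -0.1  0.4] w 91.8
[0.0007 0.0003 0.0952] 0 rows 2.3
```

View pics/w1.png

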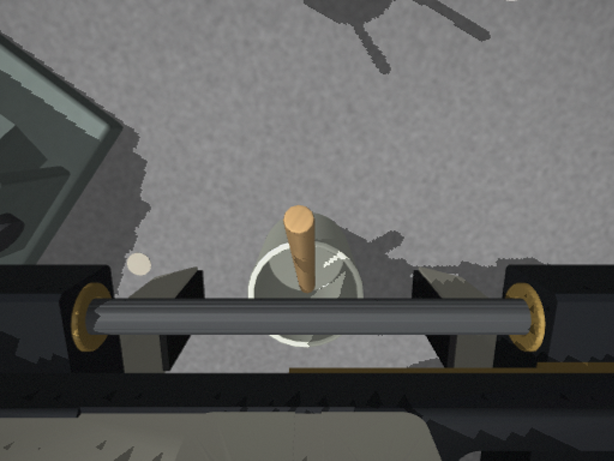

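```bash
python3 -c "
from h import *
plan(([531,-321,143],0))"
```

```text
grasp [ 525.4 -323.2  229.2] yang -64.3 j6 0.45 t 4.20 F [-0.2 -0.1  0.4] w 91.8
[0.006  0.0007 0.0862] 0 rows 2.1
```

```bash

python3 -m inch '[[0.006,0.001,0.04,0,1],[0.006,0.001,0.086,0,1],[0.006,0.001,0.086,0,1],[0.006,0.001,0.086,0,0.5],[0.006,0.001,0.086,0,0],[0.006,0.001,0.086,0,0],[0.006,0.001,0.086,0,0],[0.006,0.001,0.086,0,0]]'
python3 -m inch '[[0,0,0,0,0],[0,0,0,0,0],[0,0,0,0,0],[0,0,0,0,0]]'
```

```text
time: 4.87
tool_pos: [531.4, -321.1, 305.9]
tcp_rot: [3.139, -0.002, 0.45]
contact_force: [0.3, 0.2, -0.6]
grip_width: 63.3
finger_force: 0.0
time: 5.2
tool_pos: [531.1, -321.1, 303.8]
tcp_rot: [-3.142, -0.0, 0.45]
contact_force: [-0.9, -0.3, -0.0]
grip_width: 36.7
finger_force: 0.0
```

```bash

python3 -m inch '[[0,0,0,0,0],[0,0,0,0,0],[0,0,0,0,0],[0,0,0,0,0],[0,0,0,0,0]]'
python3 -m inch '[[0.002,0,-0.01,0,0],[0.004,0,-0.02,0,0],[0.004,0,-0.05,0,0],[0.004,0,-0.08,0,0],[0.004,0,-0.12,0,0],[0.004,0,-0.15,0,0],[0.004,0,-0.15,0,0]]'
cat > e.py <<'E'
from h import *
a=capture("scene");b=capture("side")
for p,k in((a,"A"),(b,"B")):
    for r in trace(p,"stick"): print(k,np.round(r["rect"]),round(r["conf"],2))
    print(k,"jar",[np.round(r["rect"]) for r in look_for(p,"jar")][:2])
im=np.vstack([a["color"][60:260,60:360],b["color"][150:370,120:420]])[...,::-1]
cv2.imwrite("pics/e.png",cv2.resize(im,None,fx=1.4,fy=1.4))
plan()
E
python3 e.py
```

```text
time: 5.62
tool_pos: [531.1, -321.1, 303.6]
tcp_rot: [-3.141, 0.0, 0.45]
contact_force: [0.6, 0.1, -1.6]
grip_width: 15.9
finger_force: 30.0
time: 6.2
tool_pos: [534.9, -319.1, 463.0]
tcp_rot: [3.128, -0.007, 0.45]
contact_force: [0.5, -0.8, 0.2]
grip_width: 15.4
finger_force: 30.0
A [138. 132.  12.  48.] 0.8
A [ 75. 216.  73.  28.] 0.8
A [385. 194.  72.  30.] 0.24
A [264. 262.  66.  56.] 0.23
A jar [array([262., 261.,  61.,  57.]), array([147., 196.,  33.,  48.])]
B [221. 270.  36.  62.] 0.77
B jar [array([222., 319.,  42.,  59.])]
grasp [ 534.3 -318.9  293.2] yang -64.2 j6 0.46 t 6.50 F [-0.2 -0.  -0.8] w 15.5
```

View pics/e.png

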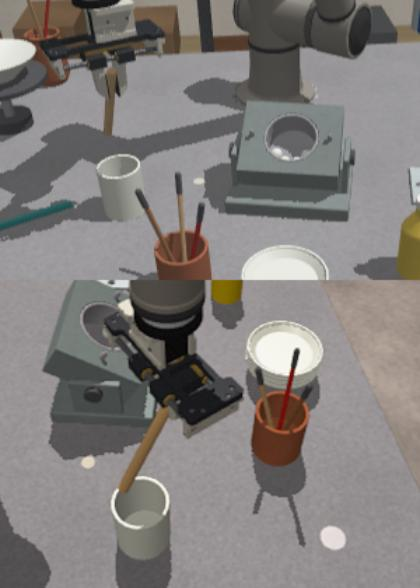

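```bash
cat > f.py <<'E'
from h import *
a=capture("scene");b=capture("side")
g=np.array(get_obs()["tool_pos"])+159*rot()[:,2]
L,e=tri([(a,(136.4,155.2)),(b,(209.5,299.5))]);u=g-L;n=np.linalg.norm(u);u/=n
print("tip",L.round(1),np.round(e,1),"len",n.round(1),"lean %.1f az %.1f"%(np.degrees(np.arccos(u[2])),np.degrees(np.arctan2(u[1],u[0]))))
al=np.degrees(np.arctan2(*rot()[[1,0],0]));print("tool x az",al)
plan(([540,-150,300],.668),([541,-15,300],0))
E
python3 f.py
```

```text
tip [ 465.3 -359.   167.2] [1.6 1.6] len 149.3 lean 32.3 az 30.0
tool x az 25.77035967333836
grasp [ 534.4 -319.1  293.4] yang -64.2 j6 0.46 t 6.60 F [ 0.1 -0.1 -1.1] w 15.3
[ 0.0785 -0.1499 -0.0064] 0.668 rows 5.3
[-0.0283 -0.132   0.0002] 0 rows 3.2
```

```bash
python3 -c "
from h import *
plan(([545,-170,325],.698),([558,-17,315],0))"
```

```text
grasp [ 534.4 -319.1  293.4] yang -64.2 j6 0.46 t 6.60 F [ 0.1 -0.1 -1.1] w 15.3
[ 0.0743 -0.1297 -0.0314] 0.698 rows 5.6
[-0.025  -0.1515  0.0102] 0 rows 3.7
```

```bash

python3 -m inch '[[0,0,-0.03,0,0],[0.074,-0.13,-0.031,0.698,0],[0.074,-0.13,-0.031,0.698,0],[0.074,-0.13,-0.031,0.698,0],[0.074,-0.13,-0.031,0.698,0],[0.074,-0.13,-0.031,0.698,0],[0.074,-0.13,-0.031,0.698,0]]'
python3 -m inch '[[-0.025,-0.1515,0.01,0,0],[-0.025,-0.1515,0.01,0,0],[-0.025,-0.1515,0.01,0,0],[-0.025,-0.1515,0.01,0,0],[-0.025,-0.1515,0.01,0,0],[-0.025,-0.1515,0.01,0,0]]'
cat > g.py <<'E'
from h import *
a=capture("scene");b=capture("side")
im=np.hstack([cv2.resize(a["color"][60:210,200:340],None,fx=2.7,fy=2.7),cv2.resize(b["color"][90:240,130:270],None,fx=2.7,fy=2.7)])[...,::-1]
cv2.imwrite("pics/g.png",im)
C=np.array([461.4,4.8,135]);print("face centre",proj(a,C),proj(b,C))
plan()
E
python3 g.py
```

```text
time: 7.18
tool_pos: [545.0, -168.1, 484.5]
tcp_rot: [-3.141, 0.001, -0.251]
contact_force: [-0.8, -0.1, -0.9]
grip_width: 15.5
finger_force: 30.0
time: 7.68
tool_pos: [557.8, -15.7, 474.1]
tcp_rot: [3.141, 0.001, -0.245]
contact_force: [-0.4, -0.3, -0.6]
grip_width: 15.7
finger_force: 30.0
face centre [[269.799753   157.30896945]] [[196.63992055 180.19671689]]
grasp [557.8 -17.7 315.3] yang -104.2 j6 1.65 t 7.78 F [-0.4  0.7 -0.9] w 15.6
```

View pics/g.png

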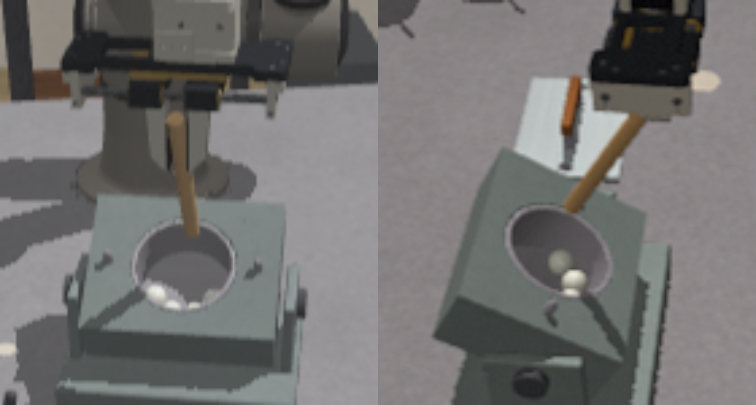

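```bash
cat >> h.py <<'E'
C=np.array([461.4,4.8,135.]);MX=np.array([-.9765,.2157,0]);MY=np.array([-.2157,-.9765,0]);Z=np.array([0,0,1.])
HX=np.cos(np.pi/6)*MX+.5*Z;HN=np.cos(np.pi/6)*Z-.5*MX
def stir(tip_off,pts):
    "tip_off = grasp - tip (world); pts = head coords of tip; prints shifts from now"
    o=get_obs();R=rot();g=np.array(o["tool_pos"])+159*R[:,2];print("tip now head",[round(float((g-tip_off-C)@v),1) for v in(HX,MY,HN)],"F",np.round(o["contact_force"],1))
    print([(R.T@(C+x*HX+y*MY+z*HN+tip_off-g)/1000).round(3).tolist() for x,y,z in pts])
E
cat > i.py <<'E'
from h import *
a=capture("scene");b=capture("side")
g=np.array(get_obs()["tool_pos"])+159*rot()[:,2]
L,e=tri([(a,(271.9,145.5)),(b,(202.2,167))]);u=g-L;n=np.linalg.norm(u);u/=n
print("tip",L.round(1),np.round(e,1),"len",n.round(1),"lean %.1f az %.1f"%(np.degrees(np.arccos(u[2])),np.degrees(np.arctan2(u[1],u[0]))),(g-L).round(1))
stir(g-L,[(10,0,10),(10,0,-20),(10,0,-35),(10,0,-45),(10,0,-50)])
E
python3 i.py
```

```text
tip [478.4   7.2 179.6] [2.7 2.7] len 159.5 lean 31.5 az -17.9 [ 79.4 -25.6 135.9]
tip now head [8.4, -6.0, 46.6] F [ 0.1  0.5 -0.5]
[[-0.019, 0.007, 0.031], [-0.034, 0.007, 0.057], [-0.042, 0.007, 0.07], [-0.047, 0.008, 0.079], [-0.049, 0.008, 0.083]]
```

```bash

python3 -m inch '[[-0.019,0.006,0.031,0,0],[-0.034,0.006,0.057,0,0],[-0.042,0.006,0.07,0,0],[-0.045,0.006,0.076,0,0],[-0.047,0.006,0.079,0,0],[-0.047,0.006,0.079,0,0]]'
cat > s.py <<'E'
from h import *
off=np.array([80,-23,135.7])
import sys
r,z,t0,t1,n=map(float,sys.argv[1:])
stir(off,[(r*np.cos(t),r*np.sin(t),z) for t in np.radians(np.linspace(t0,t1,int(n)))])
E
python3 s.py 33 -50 0 157.5 8
```

```text
time: 8.38
tool_pos: [511.0, -12.0, 396.0]
tcp_rot: [-3.142, -0.001, -0.249]
contact_force: [0.1, 1.0, -0.1]
grip_width: 15.6
finger_force: 30.0
tip now head [9.9, 0.5, -44.7] F [ 0.1  1.  -0.1]
[[-0.023, 0.0, -0.007], [-0.02, 0.013, -0.006], [-0.014, 0.023, -0.002], [-0.004, 0.03, 0.003], [0.007, 0.032, 0.01], [0.018, 0.029, 0.016], [0.027, 0.022, 0.021], [0.033, 0.011, 0.025]]
```

```bash

python3 -m inch '[[-0.023,0,-0.007,0,0],[-0.02,0.013,-0.006,0,0],[-0.014,0.023,-0.002,0,0],[-0.004,0.03,0.003,0,0],[0.007,0.032,0.01,0,0],[0.018,0.029,0.016,0,0],[0.027,0.022,0.021,0,0],[0.033,0.011,0.025,0,0]]'
python3 s.py 33 -50 180 337.5 8
```

```text
time: 9.05
tool_pos: [541.7, -30.9, 369.7]
tcp_rot: [-3.142, 0.0, -0.25]
contact_force: [-0.9, -0.1, 0.8]
grip_width: 15.5
finger_force: 30.0
tip now head [-32.6, 12.4, -50.5] F [-0.9 -0.1  0.8]
[[0.0, -0.012, -0.0], [-0.002, -0.025, -0.001], [-0.009, -0.035, -0.005], [-0.018, -0.042, -0.01], [-0.029, -0.044, -0.017], [-0.04, -0.042, -0.023], [-0.049, -0.034, -0.028], [-0.055, -0.023, -0.032]]
```

```bash

python3 -m inch '[[0,-0.012,0,0,0],[-0.002,-0.025,-0.001,0,0],[-0.009,-0.035,-0.005,0,0],[-0.018,-0.042,-0.01,0,0],[-0.029,-0.044,-0.017,0,0],[-0.04,-0.042,-0.023,0,0],[-0.049,-0.034,-0.028,0,0],[-0.055,-0.023,-0.032,0,0]]'
python3 -m inch '[[-0.001,0.012,0,0,0],[0.002,0.025,0.001,0,0],[0.008,0.035,0.005,0,0],[0.018,0.042,0.01,0,0],[0.029,0.044,0.017,0,0],[0.04,0.041,0.023,0,0],[0.049,0.034,0.028,0,0],[0.055,0.023,0.032,0,0]]'
cat > k.py <<'E'
from h import *
import sys
a=capture("scene");b=capture("side")
im=np.hstack([cv2.resize(a["color"][80:210,200:340],None,fx=2.7,fy=2.7),cv2.resize(b["color"][90:220,130:270],None,fx=2.7,fy=2.7)])[...,::-1]
cv2.imwrite("pics/"+sys.argv[1],im)
for p in(a,b): print([(np.round(r["centre"]).tolist(),round(r["conf"],2)) for r in tip_of(p,"pebble0")])
E
python3 k.py k.png; python3 s.py 33 -50 180 337.5 8
```

```text
time: 9.72
tool_pos: [491.4, 7.0, 404.3]
tcp_rot: [-3.141, -0.003, -0.246]
contact_force: [0.5, 0.1, -0.8]
grip_width: 15.3
finger_force: 30.0
time: 10.38
tool_pos: [541.2, -30.6, 369.4]
tcp_rot: [-3.141, 0.002, -0.25]
contact_force: [-1.7, 0.0, 1.6]
grip_width: 15.0
finger_force: 30.0
[([283.0, 165.0], 0.48)]
[([192.0, 182.0], 0.62), ([197.0, 187.0], 0.54), ([203.0, 197.0], 0.42)]
tip now head [-30.7, 11.0, -50.8] F [-0.5  0.7 -0.4]
[[0.002, -0.011, 0.0], [-0.0, -0.024, -0.001], [-0.007, -0.034, -0.004], [-0.016, -0.041, -0.01], [-0.027, -0.043, -0.016], [-0.038, -0.04, -0.022], [-0.047, -0.033, -0.028], [-0.053, -0.022, -0.031]]
```

View pics/k.png

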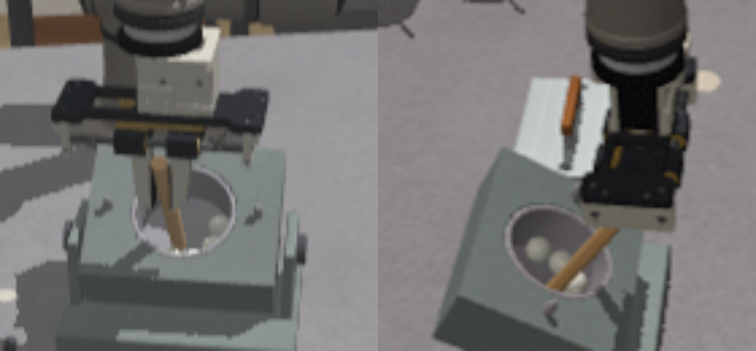

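```bash

python3 -m inch '[[0,-0.012,0,0,0],[-0.002,-0.025,-0.001,0,0],[-0.009,-0.035,-0.005,0,0],[-0.018,-0.042,-0.01,0,0],[-0.029,-0.044,-0.017,0,0],[-0.04,-0.042,-0.023,0,0],[-0.049,-0.034,-0.028,0,0],[-0.055,-0.023,-0.032,0,0]]'
python3 -m inch '[[0.006,-0.011,0.004,0,0],[0.015,-0.019,0.009,0,0],[0.026,-0.02,0.016,0,0],[0.037,-0.018,0.022,0,0],[0.046,-0.01,0.027,0,0],[0.053,-0.001,0.031,0,0],[0.055,0.011,0.032,0,0],[0.055,0.023,0.032,0,0]]'
python3 k.py k2.png; python3 s.py 33 -50 180 22.5 8
```

```text
time: 11.25
tool_pos: [491.4, 6.4, 403.9]
tcp_rot: [3.141, -0.002, -0.246]
contact_force: [0.1, -1.5, -0.3]
grip_width: 15.5
finger_force: 30.0
time: 11.92
tool_pos: [540.1, -31.4, 370.0]
tcp_rot: [-3.141, 0.001, -0.249]
contact_force: [0.2, -0.1, -0.0]
grip_width: 15.2
finger_force: 29.9
[([280.0, 166.0], 0.38)]
[([196.0, 186.0], 0.65), ([201.0, 202.0], 0.57), ([187.0, 194.0], 0.55)]
tip now head [-30.3, 12.4, -50.2] F [-1.   0.4 -0.2]
[[0.002, -0.012, 0.001], [0.0, 0.0, -0.0], [-0.006, 0.011, -0.004], [-0.015, 0.019, -0.009], [-0.025, 0.021, -0.015], [-0.036, 0.019, -0.022], [-0.046, 0.012, -0.027], [-0.053, 0.002, -0.031]]
```

```bash

python3 -m inch '[[0,0,0,0,0],[-0.006,0.011,-0.004,0,0],[-0.015,0.019,-0.009,0,0],[-0.025,0.021,-0.015,0,0],[-0.036,0.019,-0.022,0,0],[-0.046,0.012,-0.027,0,0],[-0.053,0.002,-0.031,0,0],[-0.053,-0.01,-0.031,0,0]]'
python3 -m inch '[[0.02,0,-0.025,0,0],[0.037,-0.001,-0.055,0,0],[0.055,-0.002,-0.095,0,0],[0.055,-0.002,-0.125,0,0],[0.055,-0.002,-0.125,0,0]]'
python3 k.py k3.png; python3 -c "
from h import *
plan(([545,-170,325],-.698),([534.3,-318.9,293],0),([534.3,-318.9,293],0))"
```

```text
time: 12.78
tool_pos: [490.1, -6.5, 403.3]
tcp_rot: [-3.142, -0.002, -0.249]
contact_force: [1.5, 0.1, -0.4]
grip_width: 15.4
finger_force: 30.0
time: 13.2
tool_pos: [545.8, -17.7, 533.0]
tcp_rot: [-3.14, -0.011, -0.247]
contact_force: [0.0, -0.1, 0.2]
grip_width: 15.2
finger_force: 30.0
[([280.0, 166.0], 0.39)]
[([193.0, 185.0], 0.65), ([202.0, 191.0], 0.62), ([202.0, 200.0], 0.48)]
grasp [544.4 -18.  366.1] yang -104.2 j6 1.64 t 13.40 F [-0.6 -0.4 -0.1] w 14.9
[0.0379 0.1472 0.041 ] -0.698 rows 5.6
[-0.0744  0.1294  0.0319] 0 rows 3.7
[0. 0. 0.] 0 rows 0.0
```

View pics/k3.png

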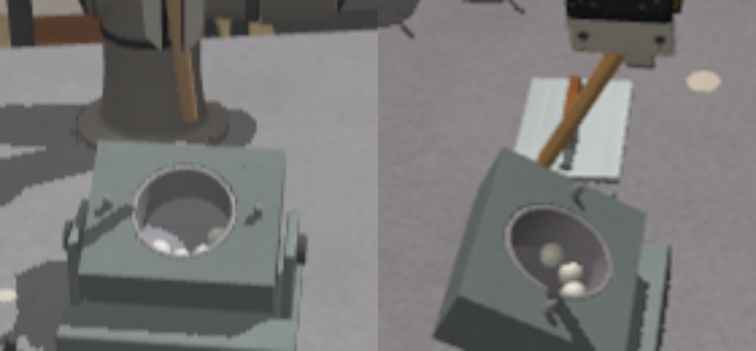

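```bash

python3 -m inch '[[0.038,0.147,0.041,-0.698,0],[0.038,0.147,0.041,-0.698,0],[0.038,0.147,0.041,-0.698,0],[0.038,0.147,0.041,-0.698,0],[0.038,0.147,0.041,-0.698,0],[0.038,0.147,0.041,-0.698,0],[0.038,0.147,0.041,-0.698,0]]'
python3 -m inch '[[-0.0745,0.1295,0.032,0,0],[-0.0745,0.1295,0.032,0,0],[-0.0745,0.1295,0.032,0,0],[-0.0745,0.1295,0.032,0,0],[-0.0745,0.1295,0.032,0,0],[-0.0745,0.1295,0.032,0,0]]'
python3 e.py
python3 - <<'E'
from h import *
a=capture("scene");b=capture("side")
for p,n in((a,(138,132)),(b,(221,270))):
    m=min(trace(p,"stick"),key=lambda r:abs(r["rect"][0]-n[0])+abs(r["rect"][1]-n[1]))["pixels"]
    y,x=np.nonzero(m);k=y>=y.max()-1;print("low end",x[k].mean(),y.max())
    print("jar rim centre",proj(p,[483,-345.5,105]))
E
```

```text
time: 13.98
tool_pos: [545.5, -171.3, 483.5]
tcp_rot: [-3.138, 0.003, 0.452]
contact_force: [0.4, 0.3, -0.7]
grip_width: 15.1
finger_force: 30.0
time: 14.48
tool_pos: [534.7, -320.5, 451.8]
tcp_rot: [-3.138, 0.001, 0.445]
contact_force: [0.5, 0.1, 0.4]
grip_width: 15.1
finger_force: 30.0
A [ 73. 215.  76.  32.] 0.59
A [140. 132.  11.  48.] 0.47
A jar [array([147., 196.,  33.,  46.])]
B [218. 270.  38.  60.] 0.83
B [187. 190.  72.  89.] 0.34
B jar [array([221., 319.,  43.,  60.]), array([198., 139.,  34.,  38.])]
grasp [ 535.4 -318.5  295.3] yang -64.2 j6 0.46 t 14.78 F [ 0.2  0.7 -0.5] w 15.1
low end 137.5 155
jar rim centre [[143.94965618 178.10303529]]
low end 204.0 303
jar rim centre [[219.27455793 307.22281374]]
```

View pics/e.png

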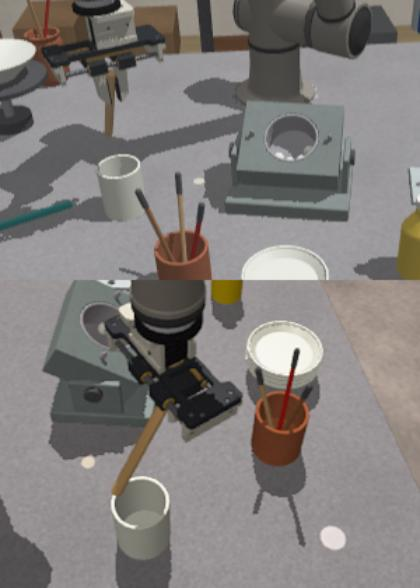

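```bash
python3 - <<'E'
from h import *
a=capture("scene");b=capture("side")
g=np.array(get_obs()["tool_pos"])+159*rot()[:,2]
for A,B in(((136.4,155.2),(209.5,299.5)),((137.2,155.),(205.2,300.2))):
    L,e=tri([(a,A),(b,B)]);u=g-L;n=np.linalg.norm(u);u/=n
    print("tip",L.round(1),np.round(e,1),"len",n.round(1),"lean %.1f az %.1f"%(np.degrees(np.arccos(u[2])),np.degrees(np.arctan2(u[1],u[0]))))
plan(([545,-314,240],0),([540,-317,160],0))
E
```

```text
tip [ 465.3 -359.   167.2] [1.6 1.6] len 150.7 lean 32.1 az 29.5
tip [ 457.3 -357.9  163.6] [0.9 0.9] len 157.3 lean 33.4 az 26.3
grasp [ 535.  -319.6  294.8] yang -64.2 j6 0.46 t 15.08 F [-0.3  0.  -0.4] w 15.5
[ 0.0114 -0.0007  0.0548] 0 rows 1.3
[-0.0058  0.0005  0.08  ] 0 rows 1.9
```

```bash

python3 -m inch '[[0.009,0,0.03,0,0],[0.009,0,0.055,0,0],[0.008,0,0.075,0,0],[0.006,0,0.095,0,0],[0.005,0,0.115,0,0],[0.003,0,0.132,0,0],[0.003,0,0.132,0,0]]'
python3 k.py k4.png; python3 - <<'E'
from h import *
plan()
E
```

```text
time: 15.67
tool_pos: [536.8, -318.1, 317.9]
tcp_rot: [-3.135, 0.003, 0.449]
contact_force: [1.0, 0.5, -1.9]
grip_width: 15.0
finger_force: 30.0
[([282.0, 165.0], 0.55)]
[([187.0, 193.0], 0.69), ([197.0, 184.0], 0.39)]
grasp [ 538.3 -319.   164.2] yang -64.2 j6 0.46 t 15.87 F [-0.8 -0.5 -0.4] w 15.7
```

```bash

python3 -m inch '[[-0.001,0,0.005,0,0],[-0.003,0,0.01,0,0],[-0.004,0,0.013,0,0],[-0.004,0,0.013,0,0]]'
python3 -m inch '[[0,0,0,0,0.4],[0,0,0,0,0.4],[0,0,0,0,0.4],[0,0,0,0,0.4],[0,0,0,0,0.5],[0,0,0,0,0.6],[0,0,0,0,0.6]]'
python3 -m inch '[[0,0,-0.03,0,0.6],[0,0,-0.07,0,0.6],[0,0,-0.11,0,0.6],[0,0,-0.15,0,0.6],[0,0,-0.15,0,0.8]]'
python3 e.py; python3 -c "
from h import *
plan(([488,70,300],0),([488,350,260],0));go([488,350,100],-.2)"
```

```text
time: 16.2
tool_pos: [533.8, -320.2, 308.1]
tcp_rot: [-3.141, -0.0, 0.45]
contact_force: [2.2, 0.9, -0.6]
grip_width: 15.1
finger_force: 30.0
time: 16.78
tool_pos: [534.0, -320.3, 308.7]
tcp_rot: [-3.142, -0.0, 0.45]
contact_force: [0.2, -0.2, 0.2]
grip_width: 52.0
finger_force: 0.0
time: 17.2
tool_pos: [534.1, -320.3, 468.2]
tcp_rot: [3.128, -0.007, 0.45]
contact_force: [0.2, 0.1, 1.3]
grip_width: 58.1
finger_force: 0.0
A [ 76. 215.  77.  27.] 0.97
A [150. 174.   8.  18.] 0.66
A [267. 163.  75.  62.] 0.37
A jar []
B [231. 297.  41.  56.] 0.88
B jar [array([224., 321.,  42.,  58.])]
grasp [ 533.5 -319.9  297.7] yang -64.2 j6 0.46 t 17.50 F [ 0.3 -0.  -1.2] w 72.5
grasp [ 533.5 -319.9  297.7] yang -64.2 j6 0.46 t 17.50 F [ 0.3 -0.  -1.2] w 72.5
[ 0.1286 -0.3709 -0.0012] 0 rows 9.4
[ 0.1218 -0.252   0.0406] 0 rows 6.8
grasp now [ 533.5 -319.9  297.7] j6 0.46 t 17.50 | shift m [ 0.2506 -0.6224  0.1994] spin -0.921
```

View pics/e.png

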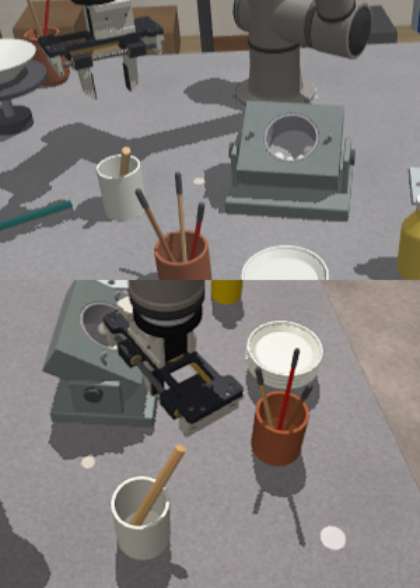

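```bash
python3 -c "
from h import *
plan(([518,-110,300],-.3),([503,120,300],-.3),([485,345,230],-.32))"
```

```text
grasp [ 533.5 -319.9  297.7] yang -64.2 j6 0.46 t 17.50 F [ 0.3 -0.  -1.2] w 72.5
[ 0.0773 -0.1957 -0.0017] -0.3 rows 5.0
[ 0.1458 -0.1785  0.0006] -0.3 rows 5.5
[ 0.1861 -0.1274  0.0706] -0.32 rows 5.7
```

```bash

python3 -m inch '[[0.077,-0.196,-0.002,-0.3,1],[0.077,-0.196,-0.002,-0.3,1],[0.077,-0.196,-0.002,-0.3,1],[0.077,-0.196,-0.002,-0.3,1],[0.077,-0.196,-0.002,-0.3,1],[0.077,-0.196,-0.002,-0.3,1]]'
python3 -m inch '[[0.146,-0.1785,0,-0.3,1],[0.146,-0.1785,0,-0.3,1],[0.146,-0.1785,0,-0.3,1],[0.146,-0.1785,0,-0.3,1],[0.146,-0.1785,0,-0.3,1],[0.146,-0.1785,0,-0.3,1]]'
python3 -m inch '[[0.186,-0.1275,0.07,-0.32,1],[0.186,-0.1275,0.07,-0.32,1],[0.186,-0.1275,0.07,-0.32,1],[0.186,-0.1275,0.07,-0.32,1],[0.186,-0.1275,0.07,-0.32,1],[0.186,-0.1275,0.07,-0.32,1],[0.186,-0.1275,0.07,-0.32,1]]'
cat > m.py <<'E'
from h import *
w=capture("wrist");plan()
for r in trace(w,"cover")[:2]:
    m=r["pixels"].astype(np.uint8);print(np.round(r["rect"]),round(r["conf"],2))
print("pred centre",proj(w,[488,350,6]).round(),"tip",[np.round(r["centre"]) for r in tip_of(w,"cover")])
hsv=cv2.cvtColor(w["color"],cv2.COLOR_RGB2HSV)
br=((hsv[...,0]<16)|(hsv[...,0]>172))&(hsv[...,1]>110)&(hsv[...,2]>50)
n,l,st,ce=cv2.connectedComponentsWithStats(br.astype(np.uint8))
for i in range(1,n):
    if st[i,4]>60:
        q=cv2.minAreaRect(np.argwhere(l==i)[:,::-1].astype(np.float32));print(st[i],q)
        P=np.array([at_z(w,c,46) for c in cv2.boxPoints(q)]);print(P.mean(0).round(1),np.linalg.norm(np.diff(P,axis=0),axis=1).round(1),[round(float(np.degrees(np.arctan2(d[1],d[0]))),1) for d in np.diff(P,axis=0)])
E
python3 m.py
```

```text
time: 18.0
tool_pos: [517.3, -104.6, 460.0]
tcp_rot: [-3.137, -0.001, 0.755]
contact_force: [-0.4, 0.5, -0.1]
grip_width: 92.1
finger_force: 0.0
time: 18.5
tool_pos: [502.6, 123.1, 459.6]
tcp_rot: [-3.139, 0.0, 1.052]
contact_force: [0.9, 0.1, -0.5]
grip_width: 91.9
finger_force: 0.0
time: 19.08
tool_pos: [484.0, 348.7, 386.8]
tcp_rot: [-3.136, 0.002, 1.374]
contact_force: [-0.5, -0.9, -0.1]
grip_width: 91.7
finger_force: 0.0
grasp [484.  346.2 228.9] yang -11.3 j6 0.69 t 19.13 F [-0.1 -0.2  0.1] w 91.7
[263. 165. 120. 168.] 0.67
pred centre [[261. 170.]] tip [array([265., 172.])]
[ 255  131   13   95 1173] ((261.0, 178.0), (94.0, 12.0), 90.0)
[486.7 347.3  46. ] [11.8 98.  12.7] [-11.2, -100.8, 168.9]
```

```bash
python3 -c "
from h import *
plan(([486.7,347.3,39],0))"
```

```text
grasp [485.3 344.  230.8] yang -11.5 j6 0.69 t 19.23 F [ 1.  -0.  -0.5] w 91.8
[0.0039 0.0009 0.1918] 0 rows 4.6
```

```bash

python3 -m inch '[[0.003,0.001,0.04,0,0.5],[0.003,0.001,0.08,0,0.5],[0.003,0.001,0.12,0,0.5],[0.003,0.001,0.16,0,0.5],[0.003,0.001,0.18,0,0.4],[0.003,0.001,0.191,0,0.4],[0.003,0.001,0.191,0,0.2],[0.003,0.001,0.191,0,0]]'
python3 -m inch '[[0,0,0,0,0],[0,0,0,0,0],[0,0,0,0,0],[0,0,0,0,0],[0,0,0,0,0],[0,0,0,0,0]]'
python3 m.py
```

```text
time: 19.9
tool_pos: [487.8, 346.7, 200.8]
tcp_rot: [3.14, -0.001, 1.368]
contact_force: [-0.7, 0.6, 0.5]
grip_width: 43.4
finger_force: 0.0
time: 20.4
tool_pos: [487.1, 347.6, 200.8]
tcp_rot: [3.14, -0.001, 1.37]
contact_force: [-0.7, -0.1, 5.7]
grip_width: 13.7
finger_force: 30.0
grasp [487.3 347.7  41.8] yang -11.5 j6 0.69 t 20.45 F [-1.7 -1.   5.2] w 13.7
[259. 181. 255. 255.] 0.89
pred centre [[257. 226.]] tip [array([258., 226.])]
[ 240  152   32   97 2876] ((255.5499267578125, 200.04156494140625), (96.31439208984375, 30.19418716430664), 89.19306945800781)
[492.5 375.5  46. ] [12.7 43.6 13.7] [-10.7, -100.1, 169.4]
[243 279  28  28 757] ((256.5, 292.5), (27.0, 27.0), 90.0)
[484.  331.9  46. ] [12.6 14.2 12.9] [-11.5, -100.9, 168.5]
```

```bash
cat > p.py <<'E'
from h import *
for _ in range(3):
    a=capture("scene");b=capture("side");pa=[];pb=[]
    for p in(a,b):
        r=sorted([q["centre"] for q in tip_of(p,"pin_a")[:2]],key=lambda c:at_z(p,c,135)[1])
        if len(r)<2: continue
        pb.append((p,r[0]));pa.append((p,r[1]))
    A,B=tri(pa)[0],tri(pb)[0];d=A-B;print("mid",((A+B)/2).round(1),"len %.1f ang %.2f"%(np.linalg.norm(d),np.degrees(np.arctan2(d[1],d[0]))),[((at_z(p,c,135)+at_z(q,e,135))/2).round(1)[:2] for (p,c),(q,e) in zip(pa,pb)])
    try:print("head",tri([(p,tip_of(p,"mill_head")[0]["centre"]) for p in(a,b)]),"floor",tri([(p,tip_of(p,"pot_floor")[0]["centre"]) for p in(a,b)]), "exp floor",(C-60*HN).round(1))
    except Exception as e:print(e)
plan(([486,347,180],0),([470,150,255],.016),([470,3,250],0))
E
python3 p.py
```

```text
mid [464.3  -4.2 136.5] len 158.7 ang 79.50 [array([469.,  -7.]), array([462.3,   4. ])]
head (array([457.03063908,   4.30971747, 128.73408915]), [0.14012766877895128, 0.14012766877911925]) floor (array([439.12387829,   4.02752997,  86.48186518]), [1.0550776687788455, 1.055077668778811]) exp floor [432.1  11.3  83. ]
mid [463.7  -2.6 134.6] len 163.3 ang 79.13 [array([470.9,  -6.2]), array([462. ,   2.7])]
head (array([462.52394432,   3.10683675, 129.15641058]), [6.170058926053296, 6.170058926053326]) floor (array([437.47116651,   2.37886373,  79.18578892]), [5.747766708040219, 5.747766708040277]) exp floor [432.1  11.3  83. ]
mid [465.2   1.9 133.5] len 152.3 ang 78.05 [array([473.9,  -1.6]), array([463.6,   6.2])]
list index out of range
grasp [487.3 347.7  41.8] yang -11.5 j6 0.69 t 21.70 F [-0.6 -0.2  6.1] w 13.5
[-0.0008 -0.001  -0.1382] 0 rows 3.3
[-0.1962  0.0237 -0.0752] 0.016 rows 5.1
[-0.1436  0.0316  0.0049] 0 rows 3.5
```

```bash
cat > q.py <<'E'
from h import *
from scipy.ndimage import map_coordinates
ps=[capture("scene"),capture("side")]
D=[cv2.distanceTransform(255-cv2.Canny(cv2.cvtColor(p["color"],cv2.COLOR_RGB2GRAY),40,100),cv2.DIST_L2,5) for p in ps]
t=np.linspace(0,2*np.pi,120)
pts=[[50*np.cos(k),50*np.sin(k),0] for k in t]
pts+=[[s*80,y,0] for s in(1,-1) for y in np.linspace(-100,100,60)]+[[x,s*100,0] for s in(1,-1) for x in np.linspace(-80,80,50)]
pts=np.array(pts)
def world(v,P):
    c,s=np.cos(v[2]),np.sin(v[2]);mx=np.array([-c,-s,0]);my=np.array([s,-c,0])
    hx=np.cos(np.pi/6)*mx+.5*Z;hn=np.cos(np.pi/6)*Z-.5*mx
    return np.array([v[0],v[1],135])+P[:,:1]*hx+P[:,1:2]*my+P[:,2:]*hn
def res(v,use=(0,1)):
    r=[]
    for i in use:
        q=proj(ps[i],world(v,pts));r.append(np.minimum(map_coordinates(D[i],[q[:,1],q[:,0]],order=1,mode="nearest"),6))
    return np.concatenate(r)
for use in((0,1),(0,),(1,)):
    best=min((least_squares(res,[461+dx,4+dy,-.215],args=(use,),loss="soft_l1",x_scale=[1,1,.01],diff_step=1e-3) for dx in(-4,0,4) for dy in(-5,0,5)),key=lambda r:r.cost)
    print(use,best.x.round(3),"mean px",np.mean(res(best.x,use)).round(2))
v0=[461.4,4.8,-.2174];print("old",np.mean(res(v0)).round(2), world(np.array(v0),np.array([[0,-78,0]])))
E
python3 q.py
```

```text
(0, 1) [ 4.61471e+02 -2.15400e+00 -2.29000e-01] mean px 0.59
(0,) [ 4.62371e+02 -1.86300e+00 -2.29000e-01] mean px 0.39
(1,) [ 4.61192e+02 -2.36500e+00 -2.26000e-01] mean px 0.79
old 1.08 [[478.22394129  80.96400068 135.        ]]
```

```bash
sed -i 's/^C=.*/C=np.array([461.5,-2.1,135.]);MX=np.array([-.9739,.227,0]);MY=np.array([-.227,-.9739,0]);Z=np.array([0,0,1.])/' h.py; python3 -c "
from h import *
plan(([485,250,220],0),([470,20,255],.028),([470,-4,245],0))"
```

```text
grasp [487.3 347.7  41.8] yang -11.5 j6 0.69 t 21.80 F [-1.2 -0.7  6.6] w 14.1
[-0.096   0.0174 -0.1783] 0 rows 4.9
[-0.2283  0.0311 -0.0352] 0.028 rows 5.6
[-0.0234  0.0054  0.01  ] 0 rows 0.6
```

```bash

python3 -m inch '[[0,0,-0.03,0,0],[0,0,-0.07,0,0],[-0.03,0.005,-0.11,0,0],[-0.06,0.01,-0.15,0,0],[-0.096,0.0175,-0.178,0,0],[-0.096,0.0175,-0.178,0,0],[-0.096,0.0175,-0.178,0,0]]'
python3 -m inch '[[-0.228,0.031,-0.035,0.028,0],[-0.228,0.031,-0.035,0.028,0],[-0.228,0.031,-0.035,0.028,0],[-0.228,0.031,-0.035,0.028,0],[-0.228,0.031,-0.035,0.028,0],[-0.228,0.031,-0.035,0.028,0],[-0.228,0.031,-0.035,0.028,0]]'
cat > r.py <<'E'
from h import *
from scipy.ndimage import map_coordinates
ps=[capture("scene"),capture("side")]
g=np.array(get_obs()["tool_pos"])+159*rot()[:,2]
D=[cv2.distanceTransform(255-cv2.Canny(cv2.cvtColor(p["color"],cv2.COLOR_RGB2GRAY),40,100),cv2.DIST_L2,5) for p in ps]
pts=np.array([[s*65,y,z] for s in(1,-1) for z in (0,6) for y in np.linspace(-95,95,60)]+[[x,s*95,z] for s in(1,-1) for z in(0,6) for x in np.linspace(-65,65,40)])
def world(v,P): return Ro.from_euler("zyx",v[3:]).apply(P)+v[:3]
def res(v,use=(0,1)):
    return np.concatenate([np.minimum(map_coordinates(D[i],proj(ps[i],world(v,pts)).T[::-1],order=1,mode="nearest"),5) for i in use])
v0=np.array([g[0],g[1],g[2]-39,-.229,0,0])
best=min((least_squares(res,v0+[dx,dy,dz,0,th,0],loss="soft_l1",x_scale=[1,1,1,.01,.01,.01],diff_step=1e-3) for dx in(-3,3) for dy in(-3,3) for dz in(-3,3) for th in(0,.05)),key=lambda r:r.cost)
print("grasp",g.round(1),"cover",best.x.round(3),"off",(best.x[:3]-g).round(1),"px",np.mean(res(best.x)).round(2),[np.mean(res(best.x,(i,))).round(2) for i in(0,1)])
plan(([470,-4,245],0),([470,-4,216],0))
E
python3 r.py
```

```text
time: 22.38
tool_pos: [485.3, 247.3, 381.3]
tcp_rot: [3.136, -0.002, 1.367]
contact_force: [0.5, 1.6, -3.0]
grip_width: 13.5
finger_force: 30.0
time: 22.97
tool_pos: [469.6, 16.8, 412.4]
tcp_rot: [-3.141, 0.002, 1.338]
contact_force: [0.4, 0.2, -3.8]
grip_width: 14.0
finger_force: 30.0
grasp [469.4  20.  252.8] cover [ 4.68349e+02  1.67130e+01  2.12081e+02 -2.29000e-01 -1.00000e-03
 -9.00000e-03] off [ -1.1  -3.2 -40.7] px 0.95 [np.float32(0.88), np.float32(1.03)]
grasp [469.4  20.  252.8] yang -13.2 j6 0.11 t 23.07 F [ 0.2 -0.2 -3.8] w 13.7
[-0.0232  0.0061  0.0078] 0 rows 0.6
[-0.      0.0001  0.029 ] 0 rows 0.7
```

```bash

python3 -m inch '[[-0.021,0.006,0.015,0,0],[-0.021,0.006,0.027,0,0],[-0.021,0.006,0.027,0,0],[-0.021,0.006,0.027,0,0]]'
python3 r.py;python3 r.py
```

```text
time: 23.4
tool_pos: [470.7, -0.4, 384.7]
tcp_rot: [-3.139, -0.001, 1.343]
contact_force: [1.3, -0.2, -4.2]
grip_width: 13.5
finger_force: 30.0
grasp [471.1  -0.5 227. ] cover [ 4.71253e+02  3.50000e-02  1.87354e+02 -2.30000e-01  1.00000e-03
  4.80000e-02] off [  0.2   0.5 -39.6] px 0.86 [np.float32(0.84), np.float32(0.87)]
grasp [471.1  -0.5 227. ] yang -13.0 j6 0.06 t 23.50 F [ 0.1 -0.4 -3.8] w 13.3
[-0.0037 -0.0003 -0.018 ] 0 rows 0.4
[-0.    -0.     0.029] 0 rows 0.7
grasp [471.2  -0.8 227.3] cover [ 4.71548e+02 -2.83000e-01  1.87895e+02 -2.30000e-01  2.00000e-03
  4.70000e-02] off [  0.4   0.5 -39.4] px 0.88 [np.float32(0.88), np.float32(0.89)]
grasp [471.2  -0.8 227.3] yang -13.0 j6 0.06 t 23.60 F [ 1.  -0.4 -4. ] w 14.0
[-0.0034 -0.0004 -0.0177] 0 rows 0.4
[-0.    -0.     0.029] 0 rows 0.7
```

```bash

python3 -m inch '[[-0.0025,0,0.012,0,0],[-0.0025,0,0.015,0,0]]'
python3 -m inch '[[0,0,0.004,0,0],[0,0,0.004,0,0]]'
python3 -m inch '[[0,0,0.004,0,0],[0,0,0.004,0,0]]'
```

```text
time: 23.77
tool_pos: [470.0, -3.7, 370.2]
tcp_rot: [-3.141, 0.0, 1.342]
contact_force: [-0.2, 0.4, -4.1]
grip_width: 13.4
finger_force: 30.0
time: 23.93
tool_pos: [470.5, -3.8, 367.2]
tcp_rot: [3.14, -0.0, 1.342]
contact_force: [0.4, 1.0, 2.8]
grip_width: 14.0
finger_force: 30.0
time: 24.1
tool_pos: [471.3, -4.1, 364.2]
tcp_rot: [3.136, -0.001, 1.342]
contact_force: [3.3, 0.4, 6.7]
grip_width: 14.3
finger_force: 30.0
```

```bash

python3 -m inch '[[0,0.003,0.002,0,0],[0,0.004,0.005,0,0],[0,0.005,0.008,0,0],[0,0.005,0.008,0,0]]'
python3 -m inch '[[0,0.001,0.003,0,0],[0,0.002,0.006,0,0],[0,0.002,0.006,0,0]]'
python3 r.py
```

```text
time: 24.43
tool_pos: [476.1, -5.3, 356.1]
tcp_rot: [3.137, -0.0, 1.342]
contact_force: [2.5, -0.8, 6.6]
grip_width: 15.3
finger_force: 30.0
time: 24.68
tool_pos: [478.0, -5.8, 350.1]
tcp_rot: [3.137, -0.0, 1.342]
contact_force: [2.1, -0.5, 7.1]
grip_width: 16.0
finger_force: 30.0
grasp [478.6  -5.8 191.3] cover [ 4.72096e+02 -4.81400e+00  1.54424e+02 -2.49000e-01  2.18000e-01
  7.60000e-02] off [ -6.5   1.  -36.9] px 0.69 [np.float32(0.85), np.float32(0.53)]
grasp [478.6  -5.8 191.3] yang -13.1 j6 0.06 t 24.78 F [2.3 0.2 5.5] w 16.1
[-0.0002 -0.0086 -0.0537] 0 rows 1.3
[-0.     -0.0001  0.029 ] 0 rows 0.7
```

```bash

python3 -m inch '[[0,0.001,0.003,0,0],[0,0.0015,0.006,0,0],[0,0.002,0.009,0,0],[0,0.002,0.009,0,0]]'
python3 -m inch '[[0,0.0005,0.003,0,0],[0,0.001,0.006,0,0],[0,0.001,0.006,0,0]]'
python3 r.py
```

```text
time: 25.12
tool_pos: [480.0, -6.2, 341.0]
tcp_rot: [3.137, -0.0, 1.342]
contact_force: [3.0, -1.1, 5.5]
grip_width: 16.9
finger_force: 30.0
time: 25.37
tool_pos: [480.8, -6.5, 334.8]
tcp_rot: [3.138, -0.0, 1.342]
contact_force: [4.2, -0.2, 4.6]
grip_width: 18.1
finger_force: 30.0
grasp [481.4  -6.6 175.9] cover [ 4.68921e+02 -3.57600e+00  1.41759e+02 -2.63000e-01  3.82000e-01
  1.22000e-01] off [-12.5   3.  -34.2] px 0.6 [np.float32(0.6), np.float32(0.6)]
grasp [481.4  -6.6 175.9] yang -13.1 j6 0.06 t 25.47 F [ 4.  -1.4  4.7] w 17.8
[-0.0001 -0.0114 -0.0691] 0 rows 1.7
[-0.     -0.0001  0.029 ] 0 rows 0.7
```

```bash

python3 -m inch '[[0,0,0,0,0.22],[0,0,0,0,0.22],[0,0,0,0,0.25],[0,0,0,0,0.28],[0,0,0,0,0.28],[0,0,0,0,0.28]]'
python3 r.py
```

```text
time: 25.97
tool_pos: [479.7, -6.2, 333.5]
tcp_rot: [-3.14, -0.0, 1.342]
contact_force: [-0.7, 0.6, 0.2]
grip_width: 25.7
finger_force: 0.0
grasp [479.7  -6.2 174.6] cover [ 4.64170e+02 -2.22000e+00  1.37407e+02 -2.91000e-01  5.04000e-01
  1.64000e-01] off [-15.5   4.  -37.2] px 0.67 [np.float32(0.52), np.float32(0.82)]
grasp [479.7  -6.2 174.6] yang -13.1 j6 0.06 t 26.07 F [ 0.1 -0.6 -0.5] w 25.7
[-0.     -0.01   -0.0704] 0 rows 1.7
[-0.     0.     0.029] 0 rows 0.7
```

```bash
cat >> r.py <<'E'
v=best.x;R=Ro.from_euler("zyx",v[3:]).as_matrix();H=np.stack([-HX,-MY,HN],1)
print("head xyz",[round(float((v[:3]-C)@k),1) for k in(HX,MY,HN)],"rel rot deg",Ro.from_matrix(H.T@R).as_rotvec(degrees=True).round(1))
print("seated-pose px",[np.mean(np.minimum(map_coordinates(D[i],proj(ps[i],(C+(pts*[-1,-1,1])@np.stack([HX,MY,HN]))).T[::-1],order=1),5)).round(2) for i in(0,1)])
E
python3 r.py
```

```text
grasp [479.8  -6.2 174.7] cover [ 4.63668e+02 -2.48900e+00  1.36919e+02 -2.80000e-01  4.96000e-01
  1.52000e-01] off [-16.2   3.8 -37.7] px 0.67 [np.float32(0.55), np.float32(0.79)]
grasp [479.8  -6.2 174.7] yang -13.1 j6 0.06 t 26.17 F [-0.1 -0.3  0.3] w 25.6
[-0.     -0.0101 -0.0703] 0 rows 1.7
[-0.     0.     0.029] 0 rows 0.7
head xyz [-0.9, -0.1, 2.8] rel rot deg [ 1.2 -0.4 -0.4]
seated-pose px [np.float32(0.55), np.float32(0.9)]
```

```bash

python3 -m inch '[[0,0,-0.015,0,0.28],[0,0,-0.04,0,0.28],[0,0,-0.06,0,0.2],[0,0.004,-0.06,0,0],[0,0.004,-0.06,0,0],[0,0.004,-0.06,0,0],[0,0.004,-0.06,0,0],[0,0.004,-0.06,0,0]]'
python3 -m inch '[[0,0,0.015,0,0],[0,0,0.025,0,0],[0,0,0.03,0,0],[0,0,0.033,0,0]]'
python3 r.py
```

```text
time: 26.83
tool_pos: [483.6, -7.2, 392.6]
tcp_rot: [-3.139, 0.0, 1.342]
contact_force: [-0.7, 0.9, -0.5]
grip_width: 0.4
finger_force: 0.0
time: 27.17
tool_pos: [483.7, -7.2, 359.6]
tcp_rot: [-3.139, 0.0, 1.342]
contact_force: [0.5, -0.2, -0.1]
grip_width: 0.5
finger_force: 0.0
grasp [483.6  -7.1 201.2] cover [ 4.81920e+02  3.63500e+00  1.82826e+02 -2.07000e-01  7.90000e-02
 -7.00000e-02] off [ -1.7  10.8 -18.4] px 0.92 [np.float32(0.83), np.float32(1.01)]
grasp [483.6  -7.1 201.2] yang -13.1 j6 0.06 t 27.27 F [-0.6 -0.1 -0.4] w 0.3
[-0.     -0.014  -0.0438] 0 rows 1.1
[-0.     0.     0.029] 0 rows 0.7
head xyz [7.8, -10.2, 50.7] rel rot deg [ -5.  -26.4  -0.2]
seated-pose px [np.float32(0.78), np.float32(0.83)]
```

```bash

for i in 1; do :; done
python3 -m inch '[[0,0,0.001,0,0],[0,0,0.002,0,0]]'
python3 -m inch '[[0,0,0.001,0,0],[0,0,0.0015,0,0]]'
python3 -m inch '[[0,0,0.001,0,0],[0,0,0.0015,0,0]]'
python3 -m inch '[[0,0,0.001,0,0],[0,0,0.0015,0,0]]'
```

```text
time: 27.43
tool_pos: [484.0, -7.2, 359.2]
tcp_rot: [3.14, -0.0, 1.342]
contact_force: [0.3, 0.3, 0.6]
grip_width: 0.4
finger_force: 0.0
time: 27.6
tool_pos: [483.9, -7.2, 357.4]
tcp_rot: [3.141, -0.0, 1.342]
contact_force: [-0.7, 0.4, -0.8]
grip_width: 0.2
finger_force: 0.0
time: 27.77
tool_pos: [483.8, -7.2, 355.7]
tcp_rot: [3.141, -0.0, 1.342]
contact_force: [-0.5, 0.2, 0.1]
grip_width: 0.2
finger_force: 0.0
time: 27.93
tool_pos: [484.1, -7.3, 354.7]
tcp_rot: [3.14, -0.0, 1.342]
contact_force: [-0.4, -0.7, 5.8]
grip_width: -0.1
finger_force: 2.4
```

```bash

python3 -m inch '[[0,0,0.001,0,0],[0,0,0.002,0,0],[0,0,0.002,0,0]]'
python3 -m inch '[[0,0,0.001,0,0],[0,0,0.002,0,0],[0,0,0.002,0,0]]'
python3 -m inch '[[0,0,-0.03,0,0],[0,0,-0.07,0,0],[0,0,-0.11,0,0],[0,0,-0.15,0,0],[-0.2,0,-0.15,0,0],[-0.2,0,-0.15,0,0],[-0.2,0,-0.15,0,0],[-0.2,0,-0.15,0,0]]'
sed -i 's/^v0=.*/v0=np.array([463.5,-2.5,136,-.28,.5,.155])/' r.py; python3 r.py; python3 r.py | tail -2
python3 - <<'E'
from h import *
a=capture("scene");b=capture("side")
for p in(a,b):
    print([(n,[np.round(r["rect"]).tolist() for r in look_for(p,n)][:2]) for n in("jar","stick","brush_jar","glaze_bottle","bowls","pebble0")])
E
```

```text
time: 28.18
tool_pos: [484.6, -7.4, 353.9]
tcp_rot: [3.137, -0.0, 1.342]
contact_force: [1.0, -0.6, 10.5]
grip_width: 0.1
finger_force: 4.6
time: 28.43
tool_pos: [484.7, -7.4, 353.5]
tcp_rot: [3.135, -0.0, 1.342]
contact_force: [-2.1, -0.2, 22.3]
grip_width: 0.4
finger_force: 8.8
time: 29.1
tool_pos: [445.3, -170.8, 500.4]
tcp_rot: [3.141, 0.0, 1.343]
contact_force: [1.6, -0.2, 0.0]
grip_width: 0.8
finger_force: 0.0
grasp [ 444.6 -174.5  340.8] cover [ 4.66137e+02 -2.26900e+00  1.36410e+02 -2.67000e-01  5.08000e-01
  1.40000e-01] off [  21.5  172.3 -204.4] px 0.67 [np.float32(0.47), np.float32(0.86)]
grasp [ 444.6 -174.5  340.8] yang -13.5 j6 -0.30 t 29.20 F [0.3 0.9 0.4] w 0.6
[ 0.1719 -0.0151  0.0955] 0 rows 4.7
[0.0001 0.     0.029 ] 0 rows 0.7
head xyz [-3.2, -0.9, 3.5] rel rot deg [0.5 0.1 0. ]
seated-pose px [np.float32(0.52), np.float32(1.36)]
head xyz [-3.1, -1.1, 3.7] rel rot deg [ 0.8  0.  -0.1]
seated-pose px [np.float32(0.52), np.float32(1.26)]
[('jar', [[149.0, 195.0, 36.0, 46.0], [266.0, 162.0, 69.0, 65.0]]), ('stick', [[74.0, 215.0, 73.0, 27.0], [149.0, 172.0, 10.0, 19.0]]), ('brush_jar', [[186.0, 231.0, 58.0, 104.0], [358.0, 229.0, 32.0, 61.0]]), ('glaze_bottle', [[360.0, 229.0, 29.0, 58.0]]), ('bowls', [[265.0, 261.0, 60.0, 56.0]]), ('pebble0', [])]
[('jar', [[221.0, 320.0, 43.0, 60.0]]), ('stick', [[233.0, 296.0, 38.0, 57.0]]), ('brush_jar', [[320.0, 243.0, 43.0, 86.0]]), ('glaze_bottle', [[282.0, 143.0, 19.0, 46.0]]), ('bowls', [[324.0, 203.0, 55.0, 46.0]]), ('pebble0', [])]
```

```bash
python3 -c "
from plant import *
print(close_job())"
```

```text
the job is handed in; nothing more can be done
None
```

I handed the job in at about 29 s, and no verdict came back. The pebbles were stirred round, and the stick is back in its jar. The cover is down over both pins, parallel to the face within about 1°. The contact-height check put it flush to about 1 mm, though the camera fit read it about 3.5 mm high. I did not count the pebbles or check where each one ended up, and I last saw them in the pot before closing. The brush jar, bottle and bowls still showed where they stood.

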